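# Raise the fitting stopper on the cam stand and hold it up

### The job

Two steel bottle stoppers stand on the shelf: find the one whose shank slides down into the bore of the wooden lift stand, lower it fully in with the lever still at rest and let go of it, and leave the other one standing upright on the shelf. Then swing the stand's cam lever by its crossbar up to its highest lift point, where the lever is upright, so that the stopper is raised, and finish while still holding the crossbar there with the fingers, not touching the stopper, because the lever springs back when released. Do not knock or shift the other things on the shelf.

Things in the scene. Friction and masses are not known exactly. Their poses are not given: they have to be found in the camera images.
- stand: Wooden lift stand fixed to the shelf: block 60 x 60 x 70 mm high, vertical round bore of 27 mm diameter in the middle of its top. Origin at the centre of its underside, z up; the lever is on its +y side. The bore's flat floor is 36.5 mm above the shelf; a steel cam disc comes up through it and carries what stands there to 42 mm at the highest lift. A foot 12 mm wide, 6 mm high runs along its -y side.
- bore (a point): Centre of the bore's mouth, on the top face of the stand (70 mm above the shelf).
- lever_angle (a joint): Cam lever's angle (rad) about a level axle along the stand's +y, 17 mm above the shelf, beside the bore. 0 = at rest on its stop, arm leaning to the stand's -x, 20 degrees above level; grows as the arm swings up. 1.22 = upright, highest lift; beyond it the lift falls (stop at 2.1). A return spring drives it to 0: 0.26 N m when upright, about 3 N at the crossbar.
- lever: Steel cam lever on the stand's +y side: an axle with an eccentric cam disc inside the bore, an arm, and a crossbar handle at its end. Origin on the axle, 38 mm to the stand's +y of the bore axis; y along the axle.
- crossbar (a point): Grip place on the lever's handle, a level round steel bar, 12 mm diameter, 70 mm long, along the stand's y. This point is 80 mm from the axle, 83 mm to the stand's +y of the bore axis; at rest 75 mm to -x of the axle and 44 mm above the shelf, upright 97 mm above the shelf over the axle. Its arm (10 mm thick) joins 45 mm to -y of this point; 23 mm of bar is free to +y. Turns with the lever.
- stopper_a: Steel bottle stopper, 68 mm tall, 130 g (mass varies), standing on its foot: round shank of 24 mm diameter, 48 mm long, with a head of 38 mm diameter and 20 mm height above. Origin at the centre of the foot, z up. Fits the bore; seated with the lever at rest, its head's underside is 14 mm above the stand's top.
- stopper_b: Steel bottle stopper, same height, head and mass, but with a shank of 33 mm diameter: too thick for the bore. Origin at the centre of the foot, z up.
- decanter: Empty glass decanter, 225 mm tall, 124 mm across, at the far right. Origin at its underside. Leave alone.
- tumbler: Clear acrylic tumbler, 95 mm tall, 72 mm across, beyond the stoppers. Origin at its underside. Leave alone.
- grinder: Turned wooden pepper grinder, 130 mm tall, 52 mm across, far side of the shelf. Origin at its underside. Leave alone.
- spoon: Steel spoon lying near the right of the robot. Origin on its underside. Leave alone.
- coaster: Red silicone coaster, 90 mm across, 4 mm thick, lying fixed before the stand. Leave alone.
- wooden_box: Closed hinged wooden box with a brass catch, 130 x 200 x 88 mm, fixed beyond the stand. Leave alone.
- jar: Amber glass jar with steel lid, 70 mm across, 100 mm tall, fixed at the left. Leave alone.

How it is judged (in metres and radians):
On the way:
1. the fitting stopper is seated in the bore with the lever at rest, and let go (horizontal distance between stopper_a and bore below 0.005 m and z of stopper_a in the frame of stand between 0.03 and 0.0395 m and value of joint lever_angle below 0.15 rad and contact force between the fingers and stopper_a below 0.1 N), for 0.2 s.
At the end, for the whole second after the job is handed in: Lever within 0.15 rad of its highest lift (1.22), fingers on the crossbar or its arm (over 0.5 N); fitting stopper in the bore within 5 mm of its axis, foot 39.5 to 46 mm above the shelf, upright, untouched by the robot; thicker stopper upright at rest on the shelf, released (value of joint lever_angle between 1.07 and 1.37 rad and contact force between the fingers and lever above 0.5 N and horizontal distance between stopper_a and bore below 0.005 m and z of stopper_a in the frame of stand between 0.0395 and 0.046 m and angle between stopper_a's own z axis and vertical below 0.2 rad and linear speed of each of stopper_a, stopper_b below 0.02 m/s and contact force between each of the fingers, the arm and stopper_a below 0.1 N and height (world z) of stopper_b between -0.004 and 0.008 m and angle between stopper_b's own z axis and vertical below 0.15 rad and contact force between the fingers and stopper_b below 0.1 N); the arm keeps its last pose, push and grip.
It fails at once if a bystander is shifted by more than 30 mm or tipped (distance of any of decanter, tumbler, grinder, spoon from where it was at the start of the episode above 0.03 m or angle between any of decanter, tumbler, grinder's own z axis and vertical above 0.4 rad).
It also fails if it takes over 51 s, if anything falls off the work surface, if the arm or the gripper's body presses on something with over 40 N, if the wrist force passes 120 N, or if a joint passes its speed limit or range.

### The arm

A 6-joint arm with a two-finger parallel gripper is mounted at the origin on the work surface. World frame = base frame: x ahead of the robot, y to its left, z up, the work surface at z = 0. Lengths are in m, angles in degrees, forces in N, time in s.
With the tool pointing down it reaches from about 0.4 to 0.825 m from the base axis. Payload 7 kg.
Tool frame: the origin (TCP) lies at the very end of the fingers, on their centre line; the grasp point (between the pads) lies 19 mm behind it; z points along the fingers, y is the direction in which the jaws open and shut (so a half turn about z gives the same grasp; the last joint's range is limited). The gripper opens to 85 mm and grips with 20 to 120 N. Pads are 22 mm wide; open, the fingers measure 114 mm over their backs; the gripper's body (76 mm by 85 mm) begins 54 mm behind the grasp point. The pads swing forward as they close: fully open they stand 13 mm farther back than shut.
Start: joints at [-58.264, 20.546, 0.682, 0, -70.136, -16.507], TCP at [0.177, -0.651, 0.231] pointing down, gripper open.
Joint ranges: [-176.03, 176.03], [-82.01, 121.73], [-58.28, 71.71], [-173.87, 95.51], [-174.79, -0.11], [-173.66, 173.66]. Speed limits (degrees/s): [136.94, 136.94, 172.46, 180, 180, 180].

### API

Orientations are given as a 3x3 rotation matrix whose columns are the frame's x, y, z axes.
In Python, from rig import r, optics gives the robot as it stands. The module is installed in compiled form; this text tells all that it offers.
- The arm moves only by the tool apply_moves, never from a script. Its argument "series" is a list of rows, each a list of 6 numbers: the shift along the tool's x, y, z in mm, then the turn, a rotation vector about the tool's x, y, z in rad. A call has exactly 8 rows; each row shifts and turns the commanded pose from where the row before left it, along the tool's axes as they then stand; what a row does not reach is not made up. A row lasts 1/8 s, in which the tool goes at most 62.5 mm and 10.7 degrees, less where a joint would pass 70% of its speed; a pose out of reach is approached as far as the arm can. A call is refused whole if a number of a shift passes 62.5 or a number of a turn 0.188, either way. A call with a gripper value outside its range is refused whole. "gripper" is the finger opening in mm, from 0 to 85.4, set as the call begins (left out, the last holds). The fingers move at their own pace and stop on an object; the grip force is fixed at half the most. Time passes only in rows, so rows that do not move let the fingers close, or fill a call up. It gives the time, the measured TCP pose, the force and the opening at its end, in the units of the state.
- r.get_obs(): the state, without advancing time (a new reading comes with each control period).
- optics.read_camera(name): name is "scene" or "top" or "wrist"; returns a dict with "frame" (384x512x3 uint8, red, green, blue), "intrinsics" (3x3 intrinsics, pixels), "k1" (the pictures are not rectified: a ray, as slopes to the right and down, at radius r is drawn at 1 + k1 r^2 times it, then the intrinsics apply), "pose" (4x4, takes a point from camera to world coordinates). Camera axes: x right, y down, z forward; pixel columns grow to the right and rows downward; lengths in m; the calibration is good to about 2 mm. A picture is of the moment at which its call begins. There is no depth.
- r.job_done(): hands the job in, once; it reports no verdict.
Trained networks look in the newest picture that a camera, given by its name, has taken for a name from the list of things; names that differ only in an ending like _2 or _b are one class to them, and where a whole thing is asked for, a point or a joint stands for the part that bears it (a point fixed in the world has none). Each returns a list of dicts, best first, with "p" (0 to 1); they miss things now and then, are a little off and sometimes report something else, mostly with a low value. They report only what shows in the picture. A call takes as long as a camera call.
- optics.look_for(target, camera): "xyz" ([x, y, z] in m, in the coordinates of the camera as it stood for that picture, good to about 4 mm: the middle of the surface that is visible of it).
- optics.silhouettes(target, camera): "region" (384x512 bool, what is visible of it).
The state is a dict: "clock": time; "joints": joint angles; "joint_velocities": joint speeds; "joint_efforts": joint torques, N m; "tcp_pos": TCP position; "eef_rot": TCP orientation; "contact_force": force on the tool from outside, world axes, zero at the start; "moment": the same for the moment, N m; "width": opening from 0.0 (shut) to 1.0 (fully open).
Only numpy, scipy, OpenCV 4.12 (cv2) and the standard library are available. Lean on these libraries where they do the work, as an engineer would, in place of code of your own. Each camera call takes 0.05 s, during which the arm holds its last target.

## Working session

There is one attempt and no reset: what is moved stays moved. The work goes in short steps, Python scripts to look and compute and a tool call to move; the robot and the scene stay as the last step left them, time stands still between calls to the robot, and variables do not carry over. Pictures are saved under pics/ and viewed, and the job is handed in when it is done.

Besides the shell and the picture viewer there is one more tool, called after ">>>" in YAML: its name, and indented under it one key for each argument. apply_moves: Moves the arm, as the interface text tells. Its arguments: {"type":"object","properties":{"series":{"type":"array","items":{"type":"array","items":{"type":"number"}}},"gripper":{"type":"number"}},"required":["series"]}

```bash
mkdir -p pics; ls; cat > h.py <<'E'
import numpy as np, cv2
from rig import r, optics
def grab(n,fn):
    c=optics.read_camera(n); cv2.imwrite('pics/'+fn,c['frame'][:,:,::-1]); return c
def ray(c,u,v):
    K=np.array(c['intrinsics']);k1=c['k1']
    d=np.array([(u-K[0,2])/K[0,0],(v-K[1,2])/K[1,1]]);s=d.copy()
    for _ in range(20): s=d/(1+k1*(s@s))
    T=np.array(c['pose']); return T[:3,3],T[:3,:3]@np.array([s[0],s[1],1])
def atz(c,u,v,z):
    o,d=ray(c,u,v); return o+d*(z-o[2])/d[2]
def proj(c,p):
    T=np.array(c['pose']);q=T[:3,:3].T@(np.array(p)-T[:3,3]);s=q[:2]/q[2];s=s*(1+c['k1']*(s@s));K=np.array(c['intrinsics'])
    return np.array([K[0,0]*s[0]+K[0,2],K[1,1]*s[1]+K[1,2]])
def find(t,n,c):
    T=np.array(c['pose']);return [(round(d['p'],2),np.round(T[:3,:3]@np.array(d['xyz'])+T[:3,3],4)) for d in optics.look_for(t,n)]
E
python3 - <<'E'
from h import *
o=r.get_obs();print(o)
for n in ('scene','top','wrist'):
    c=grab(n,n+'0.png');print(n,np.round(c['pose'],3).tolist(),c['intrinsics'],c['k1'])
    if n!='wrist':
        for t in ('stand','lever','crossbar','stopper_a','decanter','tumbler','grinder','spoon','jar','wooden_box'): print(t,find(t,n,c))
E
```

```text
pics
{'clock': 0.0, 'joints': array([-5.82652610e+01,  2.05938115e+01,  6.33685431e-01, -2.03176700e-02,
       -7.01358189e+01, -1.65051264e+01]), 'joint_velocities': array([-0.00246962, -0.10983401, -0.08743989, -0.02749729,  0.07914507,
       -0.00128884]), 'joint_efforts': array([ 1.29868400e-03, -5.83328640e+01,  2.93409348e+01,  6.93632439e+00,
       -6.13821874e-03,  1.86025284e-05]), 'tcp_pos': array([ 0.17714306, -0.65084125,  0.23033557]), 'eef_rot': array([[-9.64912528e-01, -2.62570859e-01, -5.97135948e-04],
       [-2.62571492e-01,  9.64911215e-01,  1.59960243e-03],
       [ 1.56174188e-04,  1.70026731e-03, -9.99998542e-01]]), 'contact_force': array([0.02541811, 0.22627176, 0.51518169]), 'moment': array([-0.03901656, -0.01541164, -0.00085232]), 'width': 0.9933267492878304}
scene [[0.502, 0.733, -0.459, 1.011], [0.865, -0.435, 0.252, -0.2], [-0.015, -0.524, -0.852, 0.903], [0.0, 0.0, 0.0, 1.0]] [[355.36668393   0.         254.59286352]
 [  0.         355.36668393 187.94211057]
 [  0.           0.           1.        ]] -0.11397615033092313
stand [(0.86, array([0.5517, 0.
[... 1182 characters left out ...]
(0.6, array([ 0.7184, -0.3133,  0.1002]))]
tumbler [(0.84, array([ 0.6587, -0.1784,  0.0459])), (0.24, array([0.4733, 0.1854, 0.0453]))]
grinder [(0.63, array([ 0.7598, -0.0524,  0.0847])), (0.17, array([0.4399, 0.4409, 0.098 ]))]
spoon [(0.67, array([ 0.3489, -0.4058,  0.0123]))]
jar [(0.62, array([0.4414, 0.4407, 0.0975]))]
wooden_box [(0.64, array([0.7701, 0.2337, 0.0864])), (0.41, array([ 4.144e-01, -2.020e-02,  2.000e-04]))]
wrist [[-0.262, 0.927, 0.268, 0.11], [0.965, 0.252, 0.073, -0.671], [0.0, 0.278, -0.961, 0.374], [0.0, 0.0, 0.0, 1.0]] [[274.97362996   0.         256.49363923]
 [  0.         274.97362996 194.00198291]
 [  0.           0.           1.        ]] -0.04157314816793562
```

View pics/scene0.png

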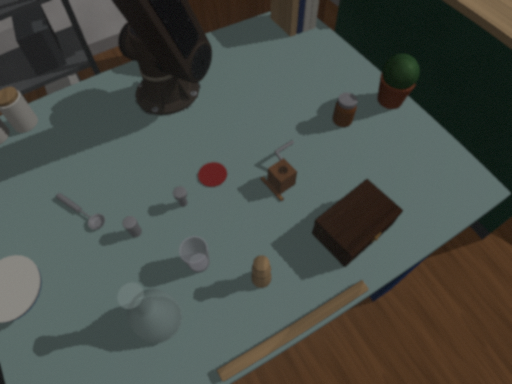

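View pics/top0.png

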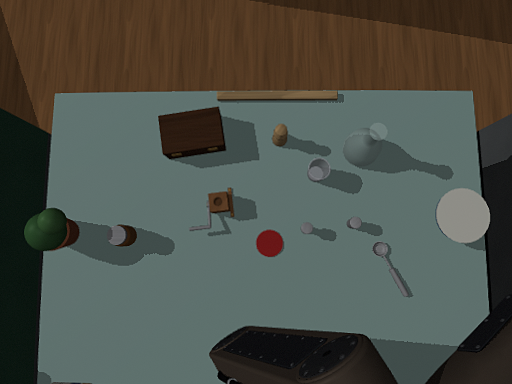

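```bash
python3 - <<'E'
import cv2,numpy as np
a=cv2.imread('pics/scene0.png');t=cv2.imread('pics/top0.png')
g=lambda x:np.clip(x.astype(float)*1.8,0,255).astype('uint8')
A=cv2.resize(g(a[165:265,100:225]),(500,400),interpolation=3)
B=cv2.resize(g(t[180:260,180:255]),(375,400),interpolation=3)
C=cv2.resize(g(a[130:205,230:330]),(500,375),interpolation=3)
cv2.imwrite('pics/c1.png',A);cv2.imwrite('pics/c2.png',B);cv2.imwrite('pics/c3.png',C)
E
```

```text
(no output)
```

View pics/c1.png

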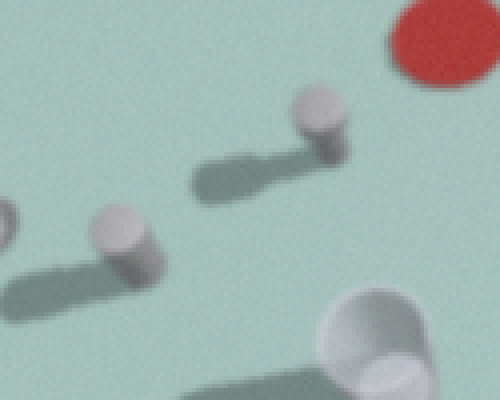

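View pics/c2.png

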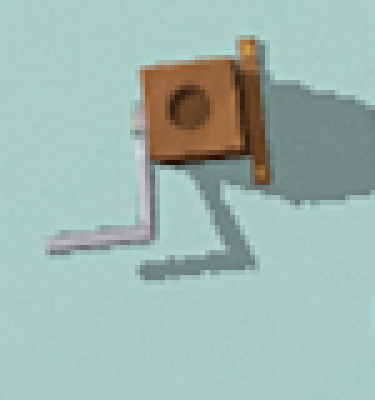

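View pics/c3.png

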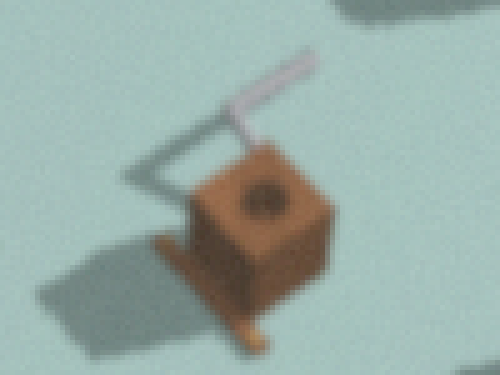

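View pics/wrist0.png

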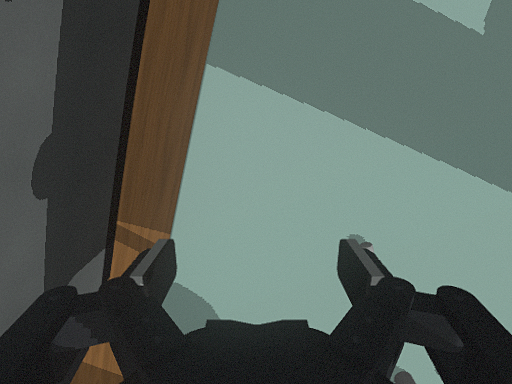

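```bash
cat > m.py <<'E'
from h import *
s=optics.read_camera('scene');t=optics.read_camera('top')
def tri(us,ut,z):
    return np.round(atz(s,*us,z),4),np.round(atz(t,*ut,z),4)
print('bore',tri((283.2-.5,169.8-.5),(217.3,200.9),.07))
# stoppers via silhouettes: print bounds
for n,c in(('scene',s),('top',t)):
    for d in optics.silhouettes('stopper_a',n):
        R=d['region'];v,u=np.nonzero(R);print(n,round(d['p'],2),R.sum(),u.min(),u.max(),v.min(),v.max(),round(u.mean(),1),round(v.mean(),1))
# stand corners in top/crossbar ends
f=lambda x,y:(x/5+180-.5,y/5+180-.5)
for nm,p,z in(('TL',(140,70),.07),('BL',(152,161),.07),('barend',(48,247),.044),('barin',(152,237),.044),('foot1',(247,40),.006),('foot2',(263,183),.006)):
    print(nm,np.round(atz(t,*f(*p),z),4))
g=lambda x,y:(x/5+230-.5,y/5+130-.5)
for nm,p,z in(('barend',(313,58),.044),('barin',(232,107),.044)):print('s',nm,np.round(atz(s,*g(*p),z),4))
print('st_a',np.round(atz(s,100+320/4-.5,165+108/4-.5,.068),4))
print('st_b',np.round(atz(s,100+119/4-.5,165+229/4-.5,.068),4))
a=cv2.imread('pics/top0.png')[210:245,290:375];cv2.imwrite('pics/c4.png',cv2.resize(np.clip(a*1.8,0,255).astype('uint8'),None,fx=8,fy=8,interpolation=3))
E
python3 m.py
```

```text
bore (array([0.5486, 0.1467, 0.07  ]), array([0.5485, 0.1449, 0.07  ]))
scene 0.74 186 173 186 187 205 180.3 195.3
top 0.44 131 347 360 217 227 353.5 222.2
TL [0.5725 0.1767 0.07  ]
BL [0.514  0.1682 0.07  ]
barend [0.4602 0.2388 0.044 ]
barin [0.4666 0.1711 0.044 ]
foot1 [0.6007 0.1134 0.006 ]
foot2 [0.5039 0.102  0.006 ]
s barend [0.4597 0.2397 0.044 ]
s barin [0.4664 0.1763 0.044 ]
st_a [ 0.4644 -0.1373  0.068 ]
st_b [ 0.4816 -0.2929  0.068 ]
```

View pics/c4.png

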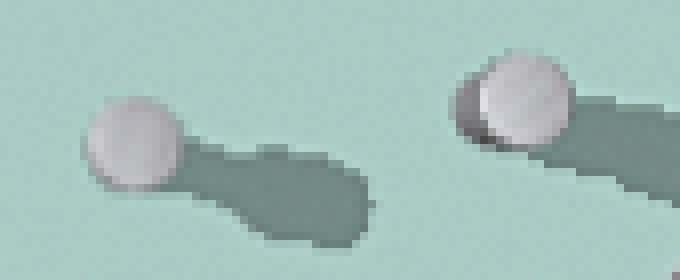

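```bash
cat > plan.py <<'E'
from h import *
from scipy.spatial.transform import Rotation as Ro
def plan(P,psi,rows=8,p0=None,R0=None,psi_deg=True):
    """rows to pose P (TCP), tool pointing down with tool-x yaw psi (deg)"""
    o=r.get_obs();p0=o['tcp_pos'] if p0 is None else p0;R0=o['eef_rot'] if R0 is None else R0
    c,s=np.cos(np.radians(psi)),np.sin(np.radians(psi))
    Rt=np.array([[c,s,0],[s,-c,0],[0,0,-1.]])
    w=Ro.from_matrix(R0.T@Rt).as_rotvec()/rows
    R=R0.copy();out=[];d=(np.array(P)-p0)/rows
    for i in range(rows):
        out.append(np.r_[np.round(R.T@d*1000,1),np.round(w,4)]);R=R@Ro.from_rotvec(w).as_matrix()
    for x in out: print(x.tolist(),end=',\n')
    return np.array(P),Rt
E
python3 - <<'E'
from plan import *
t=optics.read_camera('top');print(atz(t,306.4,227.5,.068))
a=plan([.32,-.39,.22],-124)
plan([.4645,-.138,.14],-84,8,*a)
E
```

```text
[ 0.46274856 -0.13863288  0.068     ]
[-25.8, 26.8, 1.4, 0.0, 0.0, -0.089],
[-28.1, 24.4, 1.4, 0.0, 0.0, -0.089],
[-30.1, 21.8, 1.4, 0.0, 0.0, -0.089],
[-32.0, 19.1, 1.4, 0.0, 0.0, -0.089],
[-33.5, 16.2, 1.4, 0.0, 0.0, -0.089],
[-34.8, 13.1, 1.4, 0.0, 0.0, -0.089],
[-35.9, 10.0, 1.4, 0.0, 0.0, -0.089],
[-36.6, 6.8, 1.4, 0.0, 0.0, -0.089],
[-36.2, 2.6, 10.0, 0.0, 0.0, -0.0873],
[-36.3, -0.5, 10.0, 0.0, 0.0, -0.0873],
[-36.1, -3.7, 10.0, 0.0, 0.0, -0.0873],
[-35.7, -6.8, 10.0, 0.0, 0.0, -0.0873],
[-34.9, -9.9, 10.0, 0.0, 0.0, -0.0873],
[-33.9, -12.9, 10.0, 0.0, 0.0, -0.0873],
[-32.7, -15.8, 10.0, 0.0, 0.0, -0.0873],
[-31.2, -18.6, 10.0, 0.0, 0.0, -0.0873],
```

>>> apply_moves:
  series:
    - [-26,27,1,0,0,-0.089]
    - [-28,24,1,0,0,-0.089]
    - [-30,22,1,0,0,-0.089]
    - [-32,19,1,0,0,-0.089]
    - [-33.5,16,1,0,0,-0.089]
    - [-35,13,2,0,0,-0.089]
    - [-36,10,2,0,0,-0.089]
    - [-36.5,7,2,0,0,-0.089]
  gripper: 85

```text
clock: 2.4
tcp_pos: [0.3207, -0.389, 0.2205]
eef_rot: [[-0.556, -0.831, 0.001], [-0.831, 0.556, -0.0], [-0.0, -0.001, -1.0]]
contact_force: [0.8, 1.1, 0.2]
width: 0.996
```

>>> apply_moves:
  series:
    - [-36,2.5,10,0,0,-0.087]
    - [-36.5,-0.5,10,0,0,-0.087]
    - [-36,-3.5,10,0,0,-0.087]
    - [-36,-7,10,0,0,-0.087]
    - [-35,-10,10,0,0,-0.087]
    - [-34,-13,10,0,0,-0.087]
    - [-32.5,-16,10,0,0,-0.087]
    - [-31,-18.5,10,0,0,-0.087]

```text
clock: 3.4
tcp_pos: [0.4659, -0.1371, 0.1403]
eef_rot: [[0.106, -0.994, 0.001], [-0.994, -0.106, -0.0], [0.0, -0.001, -1.0]]
contact_force: [-0.5, -0.7, 0.1]
width: 0.992
```

```bash
python3 - <<'E'
from plan import *
c=grab('wrist','w1.png');o=r.get_obs();print(o['clock'],o['tcp_pos'],o['eef_rot'].round(4).tolist())
print(find('stopper_a','wrist',c), proj(c,[.4637,-.138,.068]))
p=o['tcp_pos'];print('tcp',proj(c,p))
E
```

```text
3.45 [ 0.46737583 -0.13500665  0.13920775] [[0.1108, -0.9938, 0.0005], [-0.9938, -0.1108, 0.0003], [-0.0002, -0.0005, -1.0]]
[(0.98, array([ 0.4615, -0.1421,  0.0685])), (0.82, array([ 0.4794, -0.2813,  0.0591]))] [260.5145712  204.24549448]
tcp [255.1907072  247.22008418]
```

View pics/w1.png

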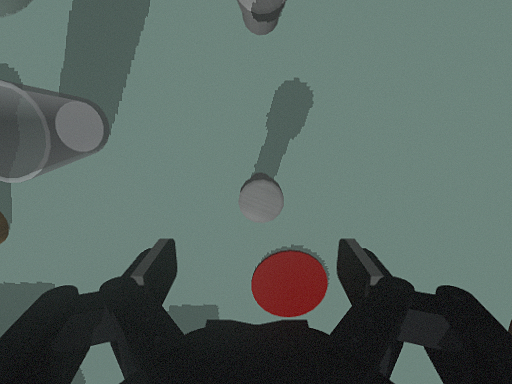

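```bash
python3 - <<'E'
from plan import *
c=grab('wrist','w2.png');o=r.get_obs();print(o['clock'],o['tcp_pos'],o['eef_rot'].round(4).tolist())
d=optics.silhouettes('stopper_a','wrist')[0];R=d['region'];v,u=np.nonzero(R);print(d['p'],u.min(),u.max(),v.min(),v.max())
a=cv2.imread('pics/w2.png')[160:240,220:300];cv2.imwrite('pics/c5.png',cv2.resize(np.clip(a*1.6,0,255).astype('uint8'),None,fx=6,fy=6,interpolation=3))
for v in (198,200,202):print(atz(c,261,v,.068))
E
```

```text
3.55 [ 0.46565672 -0.13710613  0.13994453] [[0.1053, -0.9944, -0.0007], [-0.9944, -0.1053, -0.0001], [0.0, 0.0007, -1.0]]
0.86 238 285 0 33
[ 0.46429751 -0.14264929  0.068     ]
[ 0.4641072  -0.14095403  0.068     ]
[ 0.46391606 -0.13925149  0.068     ]
```

View pics/c5.png

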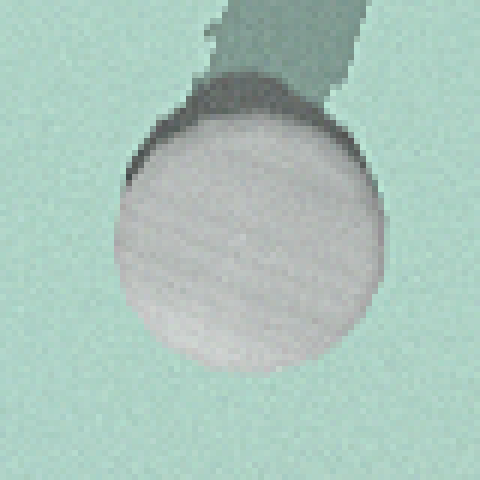

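>>> apply_moves:
  series:
    - [2.7,2,17,0,0,0]
    - [0,0,17,0,0,0]
    - [0,0,17,0,0,0]
    - [0,0,17,0,0,0]
    - [0,0,17,0,0,0]
    - [0,0,17,0,0,0]
    - [0,0,0,0,0,0]
    - [0,0,0,0,0,0]

```text
clock: 4.6
tcp_pos: [0.4638, -0.1416, 0.039]
eef_rot: [[0.102, -0.995, 0.001], [-0.995, -0.102, -0.0], [0.0, -0.001, -1.0]]
contact_force: [0.0, -0.5, 0.2]
width: 0.994
```

>>> apply_moves:
  series:
    - [0,0,0,0,0,0]
    - [0,0,0,0,0,0]
    - [0,0,0,0,0,0]
    - [0,0,0,0,0,0]
    - [0,0,0,0,0,0]
    - [0,0,0,0,0,0]
    - [0,0,0,0,0,0]
    - [0,0,0,0,0,0]
  gripper: 20

```text
clock: 5.6
tcp_pos: [0.4638, -0.1412, 0.0389]
eef_rot: [[0.103, -0.995, 0.001], [-0.995, -0.103, -0.0], [0.0, -0.001, -1.0]]
contact_force: [-2.6, 0.1, 5.9]
width: 0.427
```

```bash
python3 - <<'E'
from plan import *
c=grab('wrist','w3.png');o=r.get_obs();print(o['clock'],o['tcp_pos'],o['width']*85.4,o['contact_force'])
s=grab('scene','s3.png');a=cv2.imread('pics/s3.png')[120:270,90:320];cv2.imwrite('pics/s3c.png',cv2.resize(np.clip(a*1.6,0,255).astype('uint8'),None,fx=3,fy=3,interpolation=3))
E
```

```text
5.65 [ 0.46378243 -0.14118208  0.03890306] 36.199385119331204 [-1.81347182  0.06561289  6.75208862]
```

View pics/w3.png

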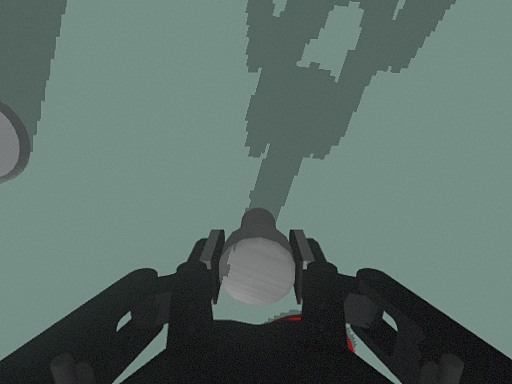

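View pics/s3c.png

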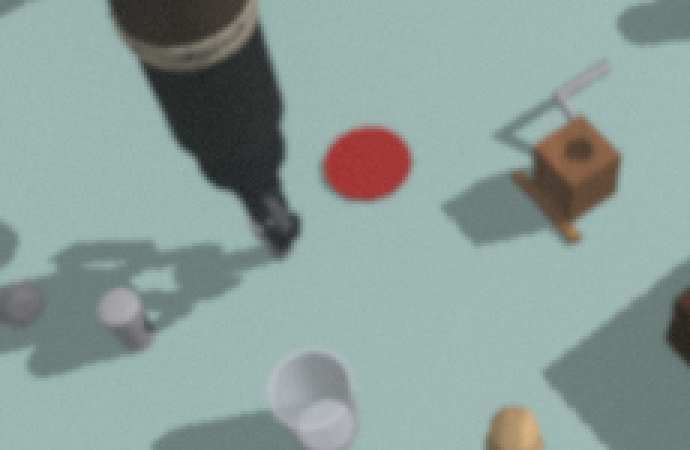

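>>> apply_moves:
  series:
    - [0,0,-25,0,0,0]
    - [0,0,-25,0,0,0]
    - [0,0,-25,0,0,0]
    - [0,0,-25,0,0,0]
    - [-34,-12,0,0,0,0]
    - [-34,-12,0,0,0,0]
    - [-34,-12,0,0,0,0]
    - [-34,-12,0,0,0,0]

```text
clock: 6.7
tcp_pos: [0.4971, 0.0002, 0.1382]
eef_rot: [[0.103, -0.995, -0.0], [-0.995, -0.103, 0.0], [-0.0, 0.0, -1.0]]
contact_force: [1.0, -0.5, -1.9]
width: 0.428
```

>>> apply_moves:
  series:
    - [-33,-12,0,0,0,0]
    - [-33,-12,0,0,0,0]
    - [-33,-12,0,0,0,0]
    - [-33,-12,0,0,0,0]
    - [-33,-12,0,0,0,0]
    - [-33,-12,0,0,0,0]
    - [0,0,0,0,0,0]
    - [0,0,0,0,0,0]

```text
clock: 7.7
tcp_pos: [0.5479, 0.2031, 0.1378]
eef_rot: [[0.103, -0.995, -0.001], [-0.995, -0.103, -0.001], [0.001, 0.001, -1.0]]
contact_force: [-1.4, 0.4, -1.9]
width: 0.419
```

```bash
python3 - <<'E'
from plan import *
c=grab('wrist','w4.png');o=r.get_obs();print(o['clock'],o['tcp_pos'],o['width']*85.4,o['contact_force'],o['eef_rot'].round(4).tolist())
print(proj(c,[.5486,.1457,.07]))
E
```

```text
7.75 [0.54796136 0.20275526 0.1379823 ] 36.150751359093846 [-0.45825924 -0.06422665 -1.81338052] [[0.1026, -0.9947, -0.0009], [-0.9947, -0.1026, -0.0005], [0.0004, 0.0009, -1.0]]
[264.56118817 134.59608766]
```

View pics/w4.png

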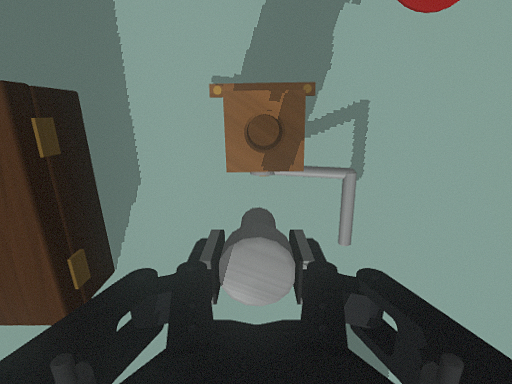

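```bash
python3 - <<'E'
from plan import *
c=optics.read_camera('wrist');o=r.get_obs()
im=cv2.imread('pics/w4.png');
cv2.imwrite('pics/c6.png',cv2.resize(np.clip(im[75:180,205:360]*1.7,0,255).astype('uint8'),None,fx=5,fy=5,interpolation=3))
cv2.imwrite('pics/c7.png',cv2.resize(np.clip(im[195:325,190:330]*1.5,0,255).astype('uint8'),None,fx=4,fy=4,interpolation=3))
E
```

```text
(no output)
```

View pics/c6.png

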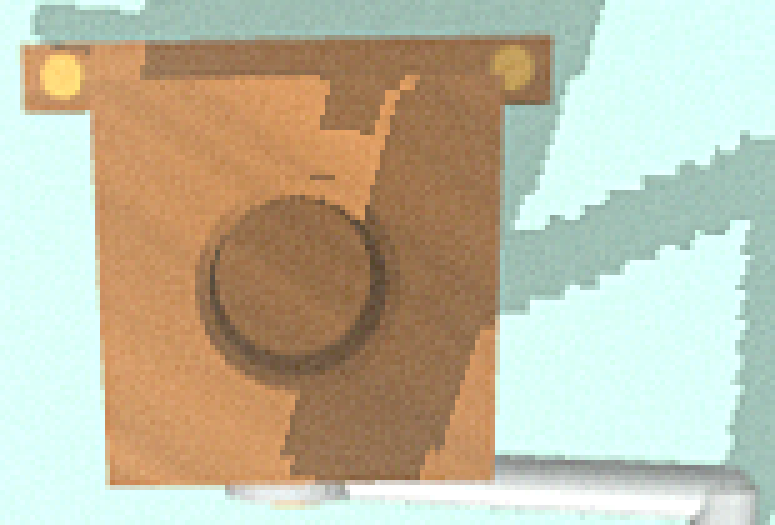

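View pics/c7.png

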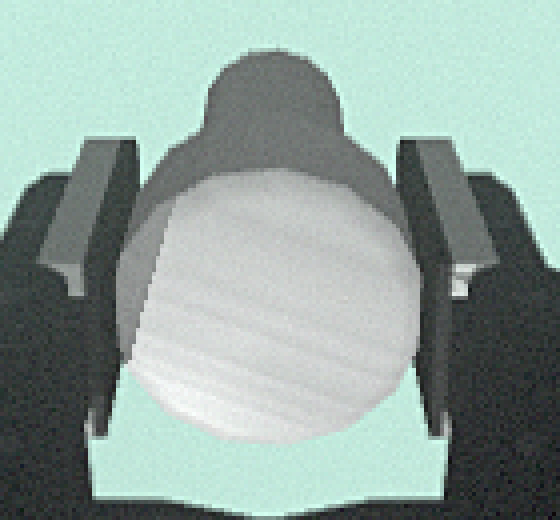

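```bash
python3 - <<'E'
from plan import *
c=optics.read_camera('wrist');o=r.get_obs();p=o['tcp_pos'];R=o['eef_rot'];print(p)
b=atz(c,264.3,132.6,.07);h=atz(c,256.7,270.9,p[2]+.029);f=atz(c,258.2,206.6,p[2]-.039)
for n,q in(('bore',b),('head',h),('footfar',f)):print(n,q.round(4),'tool',(R.T@(q-p)*1000).round(1))
print('move tool',(R.T@(b-h)*1000).round(1))
# stopper in first picture, TCP-relative: compare with the mouth's same-depth bias
E
```

```text
[0.5482345  0.20259913 0.13832419]
bore [0.5491 0.1438 0.07  ] tool [58.6  5.1 68.3]
head [0.5491 0.2015 0.1673] tool [  1.2  -0.7 -29. ]
footfar [0.5488 0.1927 0.0993] tool [ 9.9  0.4 39. ]
move tool [57.3  5.8 97.3]
```

>>> apply_moves:
  series:
    - [15,1.4,0,0,0,0]
    - [15,1.4,0,0,0,0]
    - [15,1.3,0,0,0,0]
    - [14.3,1.3,0,0,0,0]
    - [0,0,12,0,0,0]
    - [0,0,10,0,0,0]
    - [0,0,0,0,0,0]
    - [0,0,0,0,0,0]

```text
clock: 8.85
tcp_pos: [0.5493, 0.1442, 0.1161]
eef_rot: [[0.103, -0.995, -0.0], [-0.995, -0.103, -0.0], [0.0, 0.0, -1.0]]
contact_force: [-0.1, 0.1, -1.5]
width: 0.425
```

```bash
python3 - <<'E'
from plan import *
c=grab('wrist','w5.png');s=grab('scene','s5.png');o=r.get_obs();print(o['clock'],o['tcp_pos'],o['contact_force'],o['eef_rot'].round(4).tolist())
t=grab('top','t5.png')
f=lambda im:np.clip(im*1.8,0,255).astype('uint8')
A=cv2.resize(f(cv2.imread('pics/s5.png')[130:205,240:330]),None,fx=6,fy=6,interpolation=3)
B=cv2.resize(f(cv2.imread('pics/w5.png')[170:330,170:350]),None,fx=4,fy=4,interpolation=3)
cv2.imwrite('pics/c8.png',A);cv2.imwrite('pics/c9.png',B)
E
```

```text
8.95 [0.54945865 0.14428359 0.11649408] [ 0.68842799  0.90857741 -2.38380253] [[0.1034, -0.9946, 0.0004], [-0.9946, -0.1034, 0.0001], [-0.0001, -0.0004, -1.0]]
```

View pics/c8.png

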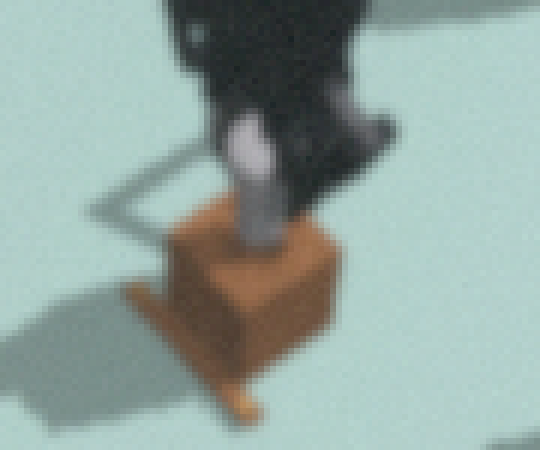

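View pics/c9.png

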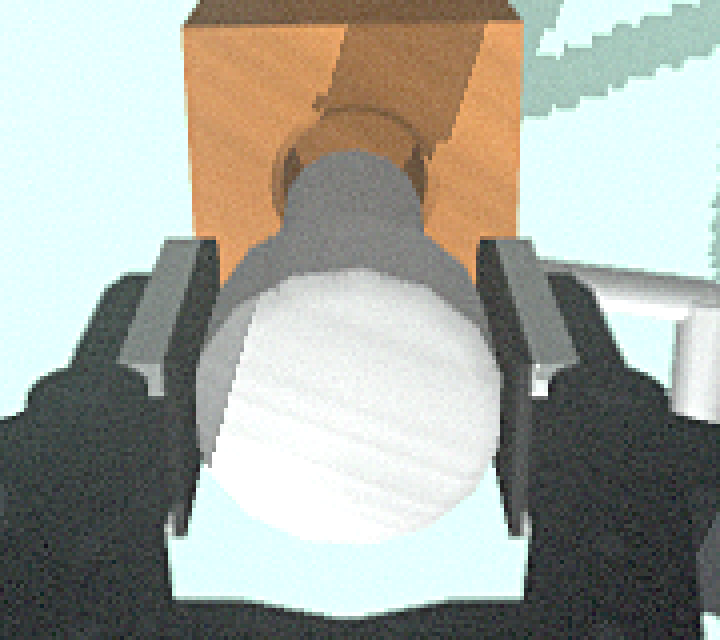

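```bash
python3 - <<'E'
from plan import *
c=optics.read_camera('wrist');o=r.get_obs();p=o['tcp_pos'];R=o['eef_rot'];print(p)
f=lambda x,y:(170+x/4-.4,170+y/4-.4)
T=lambda q,z:(R.T@(atz(c,*f(*q),z)-p)*1000).round(1)
print('ring top,left,right',T((354,105),.07),T((273,183),.07),T((436,183),.07))
zf=p[2]-.039
print('foot near edge, left,right',T((353,150),zf),T((285,215),zf),T((421,215),zf), zf)
print('stand edge -y', T((350,23),.07), 'left',T((188,130),.07),T((520,130),.07))
s=optics.read_camera('scene');g=lambda x,y:(240+x/6-.45,130+y/6-.45)
# scene foot bottom edge
for q in((240,240),(262,254),(284,244)):print('s',atz(s,*g(*q),zf).round(4))
print(proj(s,[.5486,.1467,.07]),[ (proj(s,[.5486,.1467,zf])-[240,130]+.45)*6])
E
```

```text
[0.54938612 0.144152   0.11656785]
ring top,left,right [15.4  0.1 46.6] [  0.5 -14.7  46.6] [ 0.5 15.2 46.6]
foot near edge, left,right [ 9.5 -0.1 39. ] [ -2.7 -12.1  39. ] [-2.7 12.  39. ] 0.07756784523588015
stand edge -y [30.4 -0.6 46.6] left [ 10.7 -29.9  46.6] [10.7 30.1 46.6]
s [0.5489 0.1355 0.0776]
s [0.5609 0.1401 0.0776]
s [0.5614 0.152  0.0776]
[282.70957918 169.31087149] [array([259.78863389, 229.43996522])]
```

>>> apply_moves:
  series:
    - [2.3,0.2,0,0,0,0]
    - [0,0,0,0,0,0]
    - [0,0,3,0,0,0]
    - [0,0,3,0,0,0]
    - [0,0,3,0,0,0]
    - [0,0,3,0,0,0]
    - [0,0,3,0,0,0]
    - [0,0,0,0,0,0]

```text
clock: 10.1
tcp_pos: [0.5491, 0.1415, 0.101]
eef_rot: [[0.103, -0.995, -0.001], [-0.995, -0.103, -0.0], [0.0, 0.001, -1.0]]
contact_force: [-0.5, 0.4, -1.9]
width: 0.426
```

```bash
python3 - <<'E'
from plan import *
c=grab('wrist','w6.png');o=r.get_obs();print(o['clock'],o['tcp_pos'],o['contact_force'],o['moment'])
f=lambda im:np.clip(im*1.8,0,255).astype('uint8')
B=cv2.resize(f(cv2.imread('pics/w6.png')[150:330,170:350]),None,fx=3,fy=3,interpolation=3)
cv2.imwrite('pics/c10.png',B)
E
```

```text
10.15 [0.54924295 0.14154255 0.10118086] [-0.98713967 -1.02265882 -1.19035878] [0.00039592 0.03172262 0.039761  ]
```

View pics/c10.png

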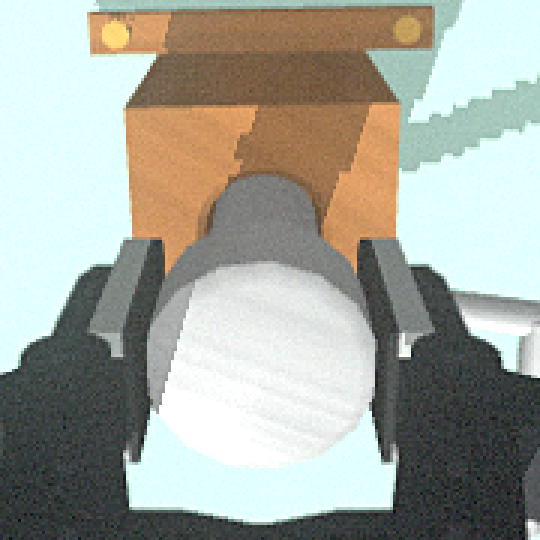

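>>> apply_moves:
  series:
    - [0,0,3.5,0,0,0]
    - [0,0,3.5,0,0,0]
    - [0,0,3.5,0,0,0]
    - [0,0,3.5,0,0,0]
    - [0,0,3.5,0,0,0]
    - [0,0,3.5,0,0,0]
    - [0,0,3,0,0,0]
    - [0,0,0,0,0,0]

```text
clock: 11.15
tcp_pos: [0.5492, 0.1415, 0.077]
eef_rot: [[0.103, -0.995, -0.0], [-0.995, -0.103, -0.0], [0.0, 0.0, -1.0]]
contact_force: [0.2, -0.2, -1.8]
width: 0.422
```

>>> apply_moves:
  series:
    - [0,0,1,0,0,0]
    - [0,0,0.5,0,0,0]
    - [0,0,0,0,0,0]
    - [0,0,0,0,0,0]
    - [0,0,0,0,0,0]
    - [0,0,0,0,0,0]
    - [0,0,0,0,0,0]
    - [0,0,0,0,0,0]

```text
clock: 12.15
tcp_pos: [0.5493, 0.1416, 0.0758]
eef_rot: [[0.103, -0.995, 0.0], [-0.995, -0.103, 0.0], [-0.0, -0.0, -1.0]]
contact_force: [0.5, -0.5, -1.6]
width: 0.424
```

>>> apply_moves:
  series:
    - [0,0,0,0,0,0]
    - [0,0,0,0,0,0]
    - [0,0,0,0,0,0]
    - [0,0,0,0,0,0]
    - [0,0,0,0,0,0]
    - [0,0,0,0,0,0]
    - [0,0,0,0,0,0]
    - [0,0,0,0,0,0]
  gripper: 85

```text
clock: 13.15
tcp_pos: [0.5493, 0.1415, 0.0758]
eef_rot: [[0.103, -0.995, -0.0], [-0.995, -0.103, -0.0], [0.0, 0.0, -1.0]]
contact_force: [-0.5, 0.4, -0.6]
width: 0.994
```

>>> apply_moves:
  series:
    - [0,0,-20,0,0,0]
    - [0,0,-20,0,0,0]
    - [0,0,-20,0,0,0]
    - [-20,0,-5,0,0,0]
    - [-20,0,0,0,0,0]
    - [-20,0,0,0,0,0]
    - [0,0,0,0,0,0]
    - [0,0,0,0,0,0]

```text
clock: 14.15
tcp_pos: [0.5427, 0.2015, 0.1401]
eef_rot: [[0.104, -0.995, -0.001], [-0.995, -0.104, -0.001], [0.001, 0.001, -1.0]]
contact_force: [0.3, -1.1, -0.6]
width: 0.998
```

```bash
python3 - <<'E'
from plan import *
c=grab('wrist','w7.png');s=grab('scene','s7.png');o=r.get_obs();print(o['clock'],o['tcp_pos'],o['contact_force'],o['moment'],o['eef_rot'].round(3).tolist())
f=lambda im:np.clip(im*1.8,0,255).astype('uint8')
B=cv2.resize(f(cv2.imread('pics/s7.png')[110:210,230:330]),None,fx=5,fy=5,interpolation=3)
cv2.imwrite('pics/c11.png',B)
print(find('crossbar','wrist',c),find('lever','wrist',c))
E
```

```text
14.25 [0.54292996 0.20102476 0.14043151] [ 0.2921179   0.39339682 -0.07820759] [ 0.0420277   0.01222569 -0.0029421 ] [[0.103, -0.995, -0.001], [-0.995, -0.103, -0.0], [0.0, 0.001, -1.0]]
[(0.69, array([0.469 , 0.1851, 0.0485]))] [(0.84, array([0.472 , 0.1828, 0.0481])), (0.75, array([0.4131, 0.02  , 0.0039]))]
```

View pics/w7.png

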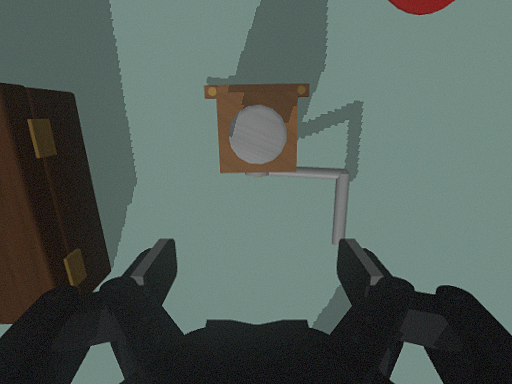

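View pics/c11.png

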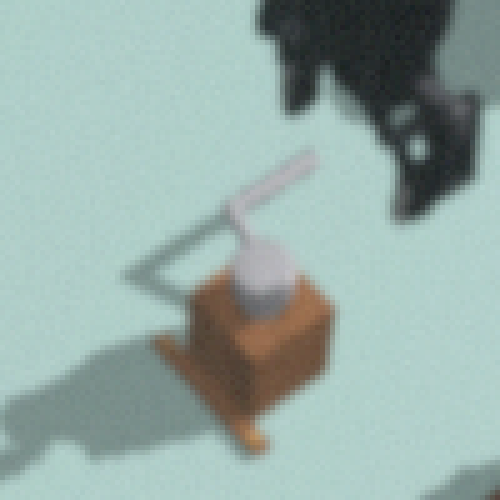

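```bash
python3 - <<'E'
from plan import *
c=optics.read_camera('wrist');o=r.get_obs();p=o['tcp_pos'];R=o['eef_rot'];print(p)
T=lambda q,z:(R.T@(atz(c,*q,z)-p)*1000).round(1)
for q in((345,177),(342,210),(339,243)):print('bar',T(q,.044),atz(c,*q,.044))
print('head',T((258.2,134),.1045),'edge',T((260,172.5),.07))
print('pred grip',(R.T@(np.array([.549,.144,.044])-p)*1000+[-83,75,0]).round(1))
s=optics.read_camera('scene');g=lambda x,y:(230+x/5-.5,110+y/5-.5)
for q in((235,207),(313,157)):print('s',atz(s,*g(*q),.044).round(4))
E
```

```text
[0.54315573 0.20083849 0.14074009]
bar [18.1 78.2 96.8] [0.46722593 0.17483552 0.044     ]
bar [-13.1  78.2  96.7] [0.46404099 0.20589352 0.044     ]
bar [-46.7  78.3  96.7] [0.46051488 0.2392676  0.044     ]
head [59.6  0.2 36.2] edge [27.5  1.9 70.7]
pred grip [-25.9  75.   96.7]
s [0.4674 0.1779 0.044 ]
s [0.459  0.2401 0.044 ]
```

>>> apply_moves:
  series:
    - [-13.5,38,0,0,0,0]
    - [-13.5,38.5,0,0,0,0]
    - [0,0,22,0,0,0]
    - [0,0,22,0,0,0]
    - [0,0,22,0,0,0]
    - [0,0,20,0,0,0]
    - [0,0,16,0,0,0]
    - [0,0,14,0,0,0]

```text
clock: 15.45
tcp_pos: [0.4644, 0.2201, 0.0243]
eef_rot: [[0.102, -0.995, 0.0], [-0.995, -0.102, 0.0], [-0.0, -0.0, -1.0]]
contact_force: [-0.5, -0.0, 0.2]
width: 0.996
```

>>> apply_moves:
  series:
    - [0,0,0,0,0,0]
    - [0,0,0,0,0,0]
    - [0,0,0,0,0,0]
    - [0,0,0,0,0,0]
    - [0,0,0,0,0,0]
    - [0,0,0,0,0,0]
    - [0,0,0,0,0,0]
    - [0,0,0,0,0,0]
  gripper: 30

```text
clock: 16.45
tcp_pos: [0.4642, 0.2202, 0.0248]
eef_rot: [[0.103, -0.995, -0.0], [-0.995, -0.103, -0.0], [0.0, 0.0, -1.0]]
contact_force: [0.1, -0.1, 0.2]
width: 0.353
```

```bash
python3 - <<'E'
from plan import *
c=grab('wrist','w8.png');s=grab('scene','s8.png');o=r.get_obs();print(o['clock'],o['tcp_pos'],o['contact_force'],o['moment'],o['width']*85.4)
f=lambda im:np.clip(im*1.8,0,255).astype('uint8')
B=cv2.resize(f(cv2.imread('pics/s8.png')[110:210,230:330]),None,fx=5,fy=5,interpolation=3)
cv2.imwrite('pics/c12.png',B)
E
```

```text
16.55 [0.46423399 0.22023928 0.02477614] [-0.61669053 -0.14885489 -0.76578685] [ 0.0633383  -0.05994662 -0.0147232 ] 30.080793838323025
```

View pics/w8.png

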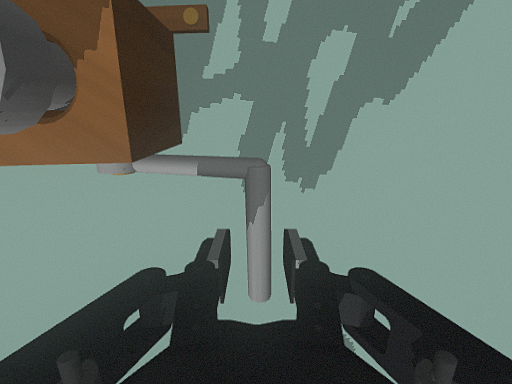

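View pics/c12.png

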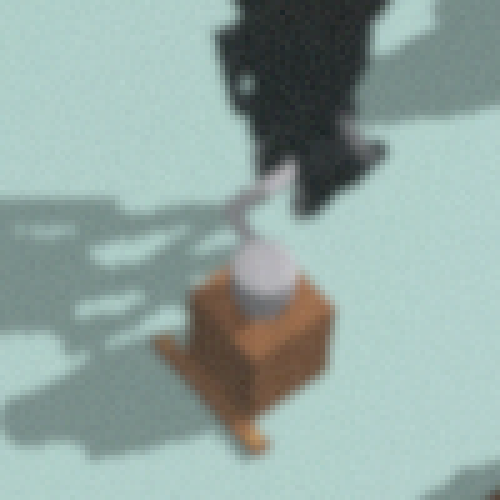

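>>> apply_moves:
  series:
    - [0,0,0,0,0,0]
    - [0,0,0,0,0,0]
    - [0,0,0,0,0,0]
    - [0,0,0,0,0,0]
    - [0,0,0,0,0,0]
    - [0,0,0,0,0,0]
    - [0,0,0,0,0,0]
    - [0,0,0,0,0,0]
  gripper: 0

```text
clock: 17.55
tcp_pos: [0.4632, 0.22, 0.0247]
eef_rot: [[0.103, -0.995, -0.001], [-0.995, -0.103, -0.001], [0.0, 0.001, -1.0]]
contact_force: [-6.1, 2.0, 3.2]
width: 0.118
```

```bash
python3 - <<'E'
from plan import *
o=r.get_obs();print(o['clock'],o['tcp_pos'],o['contact_force'],o['width']*85.4)
th=np.radians(np.linspace(0,70,17));pos=np.c_[-80*np.cos(np.radians(20)+th),80*np.sin(np.radians(20)+th)]
d=np.diff(pos,axis=0)
for a in d: print([0,round(-a[0],1),round(-a[1],1)])
E
```

```text
17.55 [0.46323021 0.22004409 0.02472198] [-6.07292453  1.99306404  3.20397076] 10.115620660940097
[0, np.float64(-2.3), np.float64(-5.7)]
[0, np.float64(-2.7), np.float64(-5.5)]
[0, np.float64(-3.1), np.float64(-5.2)]
[0, np.float64(-3.5), np.float64(-5.0)]
[0, np.float64(-3.9), np.float64(-4.7)]
[0, np.float64(-4.2), np.float64(-4.4)]
[0, np.float64(-4.6), np.float64(-4.1)]
[0, np.float64(-4.9), np.float64(-3.7)]
[0, np.float64(-5.1), np.float64(-3.3)]
[0, np.float64(-5.4), np.float64(-2.9)]
[0, np.float64(-5.6), np.float64(-2.5)]
[0, np.float64(-5.8), np.float64(-2.1)]
[0, np.float64(-5.9), np.float64(-1.6)]
[0, np.float64(-6.0), np.float64(-1.2)]
[0, np.float64(-6.1), np.float64(-0.7)]
[0, np.float64(-6.1), np.float64(-0.2)]
```

>>> apply_moves:
  series:
    - [0,-2.3,-5.7,0,0,0]
    - [0,-2.7,-5.5,0,0,0]
    - [0,-3.1,-5.2,0,0,0]
    - [0,-3.5,-5,0,0,0]
    - [0,-3.9,-4.7,0,0,0]
    - [0,0,0,0,0,0]
    - [0,0,0,0,0,0]
    - [0,0,0,0,0,0]

```text
clock: 18.55
tcp_pos: [0.4766, 0.2215, 0.0501]
eef_rot: [[0.102, -0.995, -0.005], [-0.995, -0.102, -0.001], [0.001, 0.005, -1.0]]
contact_force: [-14.9, 6.2, 3.2]
width: 0.116
```

```bash
python3 - <<'E'
from plan import *
c=grab('wrist','w9.png');o=r.get_obs();print(o['clock'],o['tcp_pos'],o['contact_force'],o['moment'],o['width']*85.4)
E
```

```text
18.6 [0.4766466  0.22151642 0.05010018] [-14.75032333   6.56073776   4.58368854] [2.33173834 5.32188191 0.14259158] 9.797545834700836
```

View pics/w9.png

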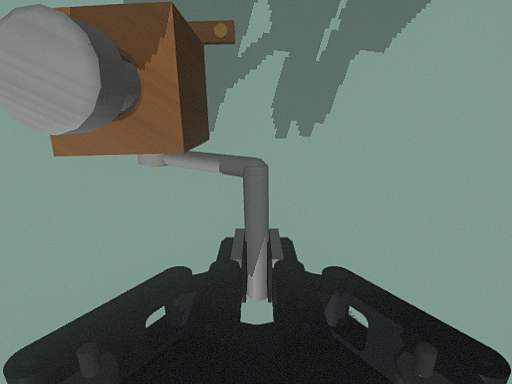

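>>> apply_moves:
  series:
    - [0,-2.2,-4.4,0,0,0]
    - [0,-4.6,-4.1,0,0,0]
    - [0,-4.9,-3.7,0,0,0]
    - [0,-5.1,-3.3,0,0,0]
    - [0,-5.4,-2.9,0,0,0]
    - [0,0,0,0,0,0]
    - [0,0,0,0,0,0]
    - [0,0,0,0,0,0]

```text
clock: 19.6
tcp_pos: [0.4986, 0.2242, 0.0703]
eef_rot: [[0.103, -0.995, -0.004], [-0.995, -0.103, -0.0], [-0.0, 0.004, -1.0]]
contact_force: [-21.7, 5.7, 23.4]
width: 0.115
```

```bash
python3 - <<'E'
from plan import *
c=grab('wrist','w10.png');o=r.get_obs();print(o['clock'],o['tcp_pos'],o['contact_force'],o['moment'],o['width']*85.4)
E
```

```text
19.65 [0.49857337 0.22427905 0.07029018] [-21.50914345   5.34785567  23.04364113] [2.15271569 8.31424716 0.11798887] 10.332389817213622
```

View pics/w10.png

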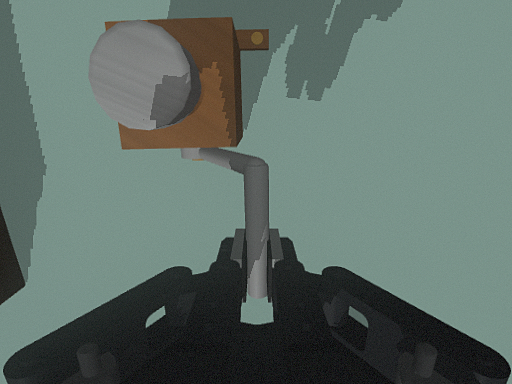

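>>> apply_moves:
  series:
    - [0,-3,-4.5,0,0,0]
    - [0,-6,-2.5,0,0,0]
    - [0,-6.2,-2,0,0,0]
    - [0,-6.2,-1.3,0,0,0]
    - [0,0,0,0,0,0]
    - [0,0,0,0,0,0]
    - [0,0,0,0,0,0]
    - [0,0,0,0,0,0]

```text
clock: 20.65
tcp_pos: [0.5228, 0.2271, 0.0803]
eef_rot: [[0.104, -0.995, 0.0], [-0.995, -0.104, 0.001], [-0.001, -0.0, -1.0]]
contact_force: [-6.4, 4.3, 7.8]
width: 0.117
```

```bash
python3 - <<'E'
from plan import *
c=grab('wrist','w11.png');s=grab('scene','s11.png');o=r.get_obs();print(o['clock'],o['tcp_pos'],o['contact_force'],o['moment'],o['width']*85.4)
f=lambda im:np.clip(im*1.8,0,255).astype('uint8')
B=cv2.resize(f(cv2.imread('pics/s11.png')[110:210,230:330]),None,fx=5,fy=5,interpolation=3)
cv2.imwrite('pics/c13.png',B)
E
```

```text
20.75 [0.52276931 0.22706954 0.08033048] [-6.07825249  3.07695908  8.09620385] [1.04911884 2.06072763 0.28520746] 10.236495715625065
```

View pics/w11.png

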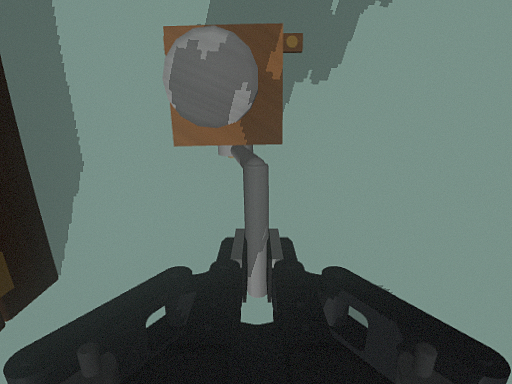

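View pics/c13.png

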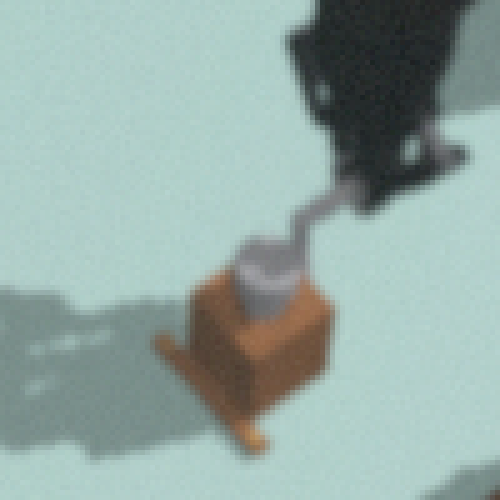

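```bash
python3 - <<'E'
from plan import *
c=optics.read_camera('wrist');o=r.get_obs();p=o['tcp_pos'];R=o['eef_rot'];print(p,o['contact_force'])
f=lambda im:np.clip(im*1.8,0,255).astype('uint8')
im=cv2.imread('pics/w11.png');cv2.imwrite('pics/c14.png',cv2.resize(f(im[15:205,150:310]),None,fx=3.75,fy=3.1,interpolation=3))
T=lambda q,z:(R.T@(atz(c,*q,z)-p)*1000).round(1)
print('edge of stand -> L,R corner',T((174,145),.07),T((282,144),.07),'far',T((164,27),.07),T((282,24),.07))
for z in (.094,.097,.1):print('bar',T((257.5,180),z),T((257.5,290),z))
E
```

```text
[0.52279525 0.22708743 0.08036129] [-5.5171954   3.44766994  7.86472398]
edge of stand -> L,R corner [ 55.6 -46.5  10.3] [56.  13.1 10.3] far [114.5 -47.2  10.3] [115.4  11.8  10.3]
bar [ 41.3  -0.4 -13.7] [-20.3  -0.4 -13.6]
bar [ 42.   -0.4 -16.7] [-18.1  -0.4 -16.6]
bar [ 42.7  -0.4 -19.7] [-16.   -0.4 -19.6]
```

View pics/c14.png

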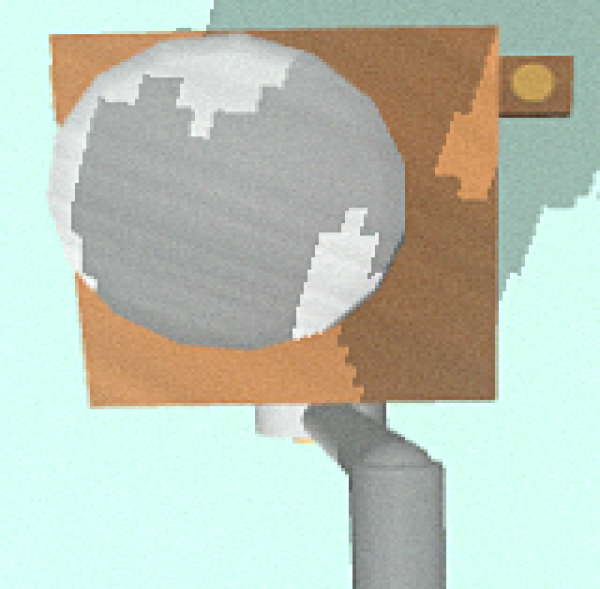

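>>> apply_moves:
  series:
    - [0,-5.8,-1.2,0,0,0]
    - [0,-5.8,-0.8,0,0,0]
    - [0,-5.6,-0.3,0,0,0]
    - [0,0,0,0,0,0]
    - [0,0,0,0,0,0]
    - [0,0,0,0,0,0]
    - [0,0,0,0,0,0]
    - [0,0,0,0,0,0]

```text
clock: 21.8
tcp_pos: [0.5394, 0.2284, 0.0818]
eef_rot: [[0.103, -0.995, -0.001], [-0.995, -0.103, 0.0], [-0.0, 0.001, -1.0]]
contact_force: [-4.8, 3.1, 2.9]
width: 0.111
```

```bash
python3 - <<'E'
from plan import *
c=grab('wrist','w12.png');s=grab('scene','s12.png');o=r.get_obs();p=o['tcp_pos'];R=o['eef_rot'];print(o['clock'],p,o['contact_force'],o['moment'],o['width']*85.4)
f=lambda im:np.clip(im*1.8,0,255).astype('uint8')
cv2.imwrite('pics/c15.png',cv2.resize(f(cv2.imread('pics/s12.png')[110:210,230:330]),None,fx=5,fy=5,interpolation=3))
im=cv2.imread('pics/w12.png');cv2.imwrite('pics/c16.png',cv2.resize(f(im[10:310,130:330]),None,fx=2.9,fy=1.95,interpolation=3))
print(find('stopper_a','scene',s))
E
```

```text
21.9 [0.53937875 0.22839163 0.08178561] [-4.07780872  2.39505581  1.43173526] [0.975909   1.64195679 0.34240834] 9.75730557110873
[(0.85, array([ 0.4931, -0.2916,  0.0666])), (0.56, array([ 0.3703, -0.4057,  0.0127])), (0.54, array([0.5508, 0.1445, 0.1084])), (0.39, array([ 0.7805, -0.0586,  0.0908]))]
```

View pics/w12.png

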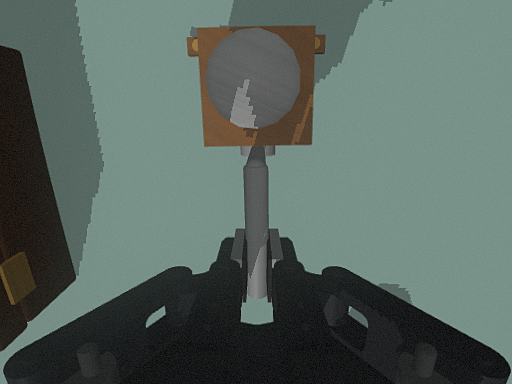

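View pics/c15.png

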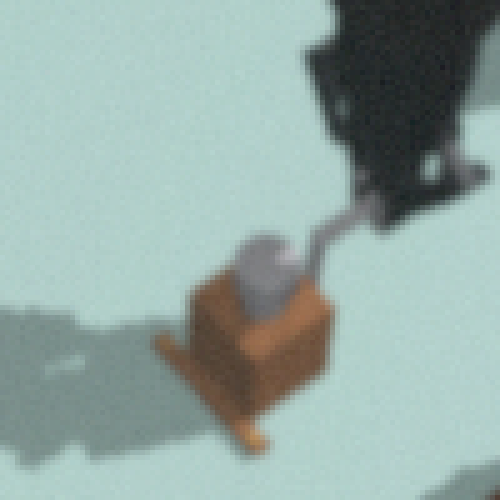

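View pics/c16.png

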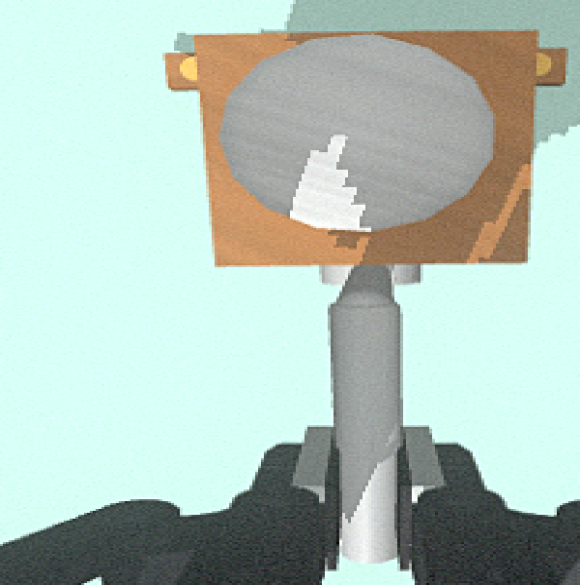

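```bash
python3 - <<'E'
from plan import *
c=optics.read_camera('wrist');o=r.get_obs();p=o['tcp_pos'];R=o['eef_rot'];print(p,o['contact_force'])
T=lambda q,z:(R.T@(atz(c,*q,z)-p)*1000).round(1)
f=lambda x,y:(130+x/2.9-.4,10+y/1.95-.4)
print('corners',T(f(217,265),.07),T(f(527,263),.07),T(f(196,36),.07),T(f(537,31),.07))
print('bar',T(f(366,400),.097),T(f(369,560),.097))
print('hub',T(f(320,275),.017),T(f(421,275),.017))
for z in(.1045,.110):
  a,b,t,d=[T(f(*q),z) for q in((219,133),(494,133),(357,35),(357,231))];print('head',z,a,b,t,d)
# scene: head vs seated picture shift
s=optics.read_camera('scene')
print(proj(s,[.549,.144,.1045]),proj(s,[.549,.144,.110]))
for n in('s7','s11','s12'):
  im=cv2.imread('pics/%s.png'%n)
  print(n,im[150:180,283].astype(int).sum(1).tolist())
E
```

```text
[0.53937212 0.2283798  0.08177344] [-4.83583763  3.62172332  3.24184378]
corners [ 55.1 -30.   11.7] [55.6 29.6 11.8] [114.1 -30.9  11.7] [115.3  28.5  11.8]
bar [ 24.1  -1.3 -15.2] [-23.5  -0.8 -15.2]
hub [ 45.5 -13.4  64.8] [45.5 12.8 64.8]
head 0.1045 [ 86.2 -21.8 -22.8] [ 86.1  16.8 -22.7] [104.7  -2.4 -22.7] [ 66.1  -2.5 -22.7]
head 0.11 [ 85.5 -20.9 -28.3] [ 85.5  16.  -28.2] [103.2  -2.3 -28.2] [ 66.3  -2.5 -28.2]
[282.608625 162.725042] [282.71135904 161.55670627]
s7 [291, 314, 320, 327, 326, 326, 319, 309, 300, 299, 305, 300, 304, 302, 308, 308, 296, 271, 236, 198, 192, 181, 190, 182, 189, 189, 187, 192, 194, 182]
s11 [325, 326, 328, 331, 325, 321, 315, 289, 257, 225, 210, 208, 215, 211, 218, 239, 263, 248, 222, 192, 185, 181, 186, 182, 183, 189, 192, 188, 182, 181]
s12 [327, 329, 331, 328, 327, 317, 287, 240, 210, 206, 208, 212, 215, 211, 216, 215, 219, 216, 204, 184, 186, 183, 179, 180, 182, 187, 191, 195, 192, 182]
```

```bash
python3 - <<'E'
from h import *
print(r.job_done()); o=r.get_obs();print(o['clock'],o['tcp_pos'],o['contact_force'])
E
```

```text
the job is handed in; nothing more can be done
None
the job is handed in; nothing more can be done
```

I seated the thin-shank stopper (stopper_a, the one nearer the coaster) in the bore and let go of it with the lever at rest. I then swung the lever upright by its crossbar and handed the job in at about 22 s, still gripping it. No verdict was reported, so the result rests on these last checks:

- **Lever:** in the wrist view the crossbar lies within about 0.5 mm of straight over the axle and bore line. That puts it upright to within about 1° of its highest lift, with the fingers closed on the bar.
- **Stopper:** its head stands about 1 pixel higher in the scene camera than when seated, which matches the 5.5 mm lift. It looks upright in the bore, and the gripper is well clear of it.
- **Centring:** the wrist view puts the head 1–2 mm off the bore axis, inside the 5 mm limit. That is about the size of the bore clearance and the calibration error.
- **Thicker stopper:** the scene camera finds it where it was at the start, to within about 1 mm. I did not measure every other thing again at the end; nothing appeared moved in the pictures.

**Disagreements:**
- The wrist camera differed from the scene and top cameras by about 2–3 mm. I settled this by comparing the stopper's foot and the bore mouth directly in one picture.
- Halfway through the swing the lever pushed back with about 32 N because my arc was slightly too tight. I widened it, and at the end the sensed force was about 7 N.

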